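# Fit the drying tube and draw a dose with the bottle-top dispenser

## Robot

A 6-joint arm with a two-finger parallel gripper is mounted at the origin on the work surface. World frame = base frame: x ahead of the robot, y to its left, z up, the work surface at z = 0. Lengths are in m, angles in rad, forces in N, time in s.
With the tool pointing down it reaches from about 0.375 to 0.825 m from the base axis. Payload 5.5 kg.
Tool frame: the origin (TCP) lies at the very end of the fingers, on their centre line; the grasp point (between the pads) lies 19 mm behind it; y points along the fingers, x is the direction in which the jaws open and shut, and the axes are right-handed (so a half turn about y gives the same grasp; the last joint's range is limited). The gripper opens to 85 mm and grips with 20 to 120 N. Pads are 22 mm wide; open, the fingers measure 114 mm over their backs; the gripper's body (76 mm by 85 mm) begins 54 mm behind the grasp point. The pads swing forward as they close: fully open they stand 13 mm farther back than shut.
Start: joints at [1.113, 0.314, -0.047, 1.21, 0, 1.571], TCP at [0.265, 0.538, 0.231] pointing down, gripper open.
Joint ranges: [-2.67, 2.67], [-0.69, 1.73], [-1.03, 1.25], [-2.08, 2.16], [-1.42, 1.45], [-3.14, 3.14]. Speed limits (rad/s): [2.39, 2.39, 3.01, 3.14, 3.14, 3.14].

## Interface

Orientations are given as [roll, pitch, yaw] about the fixed x, y, z axes, in that order (R = Rz(yaw) Ry(pitch) Rx(roll)).
In Python, from plant import arm, imaging gives the robot as it stands.
- The arm moves only by the tool play_rows, never from a script. Its argument "commands" is a list of rows, each a list of 6 numbers: the shift along the tool's x, y, z in mm, then the turn, a rotation vector about the tool's x, y, z in rad. A call has 1 to 8 rows; each row shifts and turns the pose as measured when the row begins, along the tool's axes as they then stand; what a row does not reach is not made up. A row lasts 1/10 s, in which the tool goes at most 50 mm and 8.59 degrees, less where a joint would pass 70% of its speed; a pose out of reach is approached as far as the arm can. A call is refused whole if a number of a shift passes 50 or a number of a turn 0.15, either way. A call with a gripper value outside its range is refused whole. "grip" is the opening in per cent of the stroke, from 0 (shut) to 100 (fully open), set as the call begins (left out, the last holds). The fingers move at their own pace and stop on an object; the grip force is fixed at half the most. Time passes only in rows, so rows that do not move let the fingers close. It gives the time, the measured TCP pose, the force and the opening at its end, in the units of the state.
- arm.get_obs(): the state, without advancing time (a new reading comes with each control period).
- imaging.grab_frame(name): name is "scene" or "top" or "wrist"; returns the picture (420x560x3 uint8, red, green, blue); there is no depth.
- imaging.camera_params(name): a dict with "fov_y" (degrees; the focal length in pixels is half the picture's height over the tangent of half this angle, whatever the lens; pixels are square), "cx", "cy" (the principal point, pixels), "R" (3x3) and "t" (3): a world point X has camera coordinates R X + t. Camera axes: x right, y down, z forward; pixel columns grow to the right and rows downward; lengths in m; the calibration is good to about 2 mm. A picture is of the moment at which its call begins: read the wrist's pose just before it. camera_params takes no time and is no camera call; for the wrist camera it gives the pose at the moment of the call.
- arm.close_job(): hands the job in, once; it reports no verdict.
The state is a dict: "time": time; "joints": joint angles; "qvel": joint speeds; "joint_efforts": joint torques, N m; "ee_pos": TCP position; "orientation": TCP orientation; "force": force on the tool from outside, world axes, zero at the start; "torque": the same for the moment, N m; "grip_width": finger opening in m.
Only numpy, scipy, OpenCV 4.12 (cv2) and the standard library are available. Lean on these libraries where they do the work, as an engineer would, in place of code of your own. Each camera call takes 0.05 s, during which the arm holds its last target. There are 200 camera calls.

## Task

Take the drying tube out of the rack, push it fully home onto the dispenser's upright vent spigot and let go of it. Then take the piston by its head and draw it straight up until its lower face is level with the top edge of the marker ring on the barrel, and finish there, still holding the piston steady at the mark. Leave the marker ring and everything else on the bench as they are.

Things in the scene. Friction and masses are not known exactly. Their poses are not given: they have to be found in the camera images.
- drying_tube: drying tube, the tallest thing in the rack, upright with its lower 40 mm in a hole: clear 24 mm tube of tan granules between two white end caps 26 mm across (0 to 26 and 84 to 98 mm up), 8 mm nipple on top, 104 mm high in all. Loose, 60 g. Its lower cap is a socket open downward: hole 14 mm across, 26 mm deep. Origin at the centre of its underside, z up along its axis
- tube_grip (a point): point on the drying tube's axis, 76 mm above its underside, a good height to grip it (24 mm across)
- rack: white rack block 250 mm long (its x), 50 mm wide (its y), 52 mm high, fixed. Four round holes 29 mm across and 40 mm deep in a row along its x, 62 mm apart, at -93, -31, 31 and 93 mm from its centre; one hole is empty. Origin at the centre of its underside, z up
- spigot_base (a point): centre of the flat shoulder (26 mm across) at the foot of the vent spigot, 136 mm above the bench, facing up. The spigot is a fixed upright pin 12 mm across and 24 mm high with a tapered tip, standing on the shoulder. The fitted drying tube's underside rests on this shoulder. Its axes are those of the dispenser
- spigot_tip (a point): top of the vent spigot, on its axis, 24 mm above the shoulder
- dispenser: bottle-top dispenser on an amber bottle in a clamp stand, all fixed. Origin on the bench on the axis of its clear upright barrel (136 to 222 mm above the bench, 37 mm across, rims 43 mm, bore 30 mm), z up. Vent spigot 70 mm off this axis on its +y side, spout reaching 106 mm on its -y side, stand's rod (108 mm high) on its +x side: free room for fingers on its x sides
- bore_floor (a point): centre of the barrel's floor, on the barrel's axis, 136 mm above the bench
- piston: white piston in the barrel, 28.4 mm across (bore 30 mm), dark seal at its foot; on top, past a short neck, a round grey head 33 mm across, from 92 to 116 mm above its lower face. Loose, 0.13 to 0.25 kg; it drops back when let go. Origin at the centre of its lower face, z up along its axis; at the start this face rests on the barrel's floor
- piston_head (a point): centre of the piston's head, on its axis, 104 mm above its lower face
- marker (a joint): height of the marker ring's top edge above the barrel's floor, in m (28 to 46 mm): how far the piston's lower face has to be raised. The ring, dark rubber, 43 mm across and 4 mm high, sits by friction on the outside of the barrel
- marker_edge (a point): centre of the marker ring's top edge, on the barrel's axis, at the height that the piston's lower face must reach
- beaker: small glass beaker, 65 mm across, 70 mm high, loose on the bench under the discharge spout; to be left alone. Origin at the centre of its underside
- vial_tall: closed sample vial with a white cap in the rack, 25 mm across, 85 mm high, loose; to be left alone. Origin at the centre of its underside
- vial_short: closed sample vial with a black cap in the rack, 25 mm across, 65 mm high, loose; to be left alone. Origin at the centre of its underside
- wash_bottle: wash bottle, 68 mm across, 180 mm high with its spout, loose; to be left alone. Origin at the centre of its underside
- jar: glass jar with an aluminium lid, 60 mm across, 80 mm high, loose; to be left alone. Origin at the centre of its underside
- tip_box: pipette tip box with a green lid, 88 x 123 mm, 79 mm high, loose; to be left alone. Origin at the centre of its underside
- tape: roll of tape lying flat, 90 mm across, 24 mm high, loose; to be left alone. Origin at the centre of its underside
There are look-alikes about, which are no part of the job. What is shaped like the piston but red is not meant.

How it is judged:
By the outcome, as a careful person would: the job done as asked, in the order asked, and still so for the second after the job is handed in, while the arm keeps its last pose, push and grip.
It also fails if it takes over 61 s, if anything falls off the work surface, if the arm or the gripper's body presses on something with over 40 N, if the wrist force passes 120 N, or if a joint passes its speed limit or range.

## Working session

There is one attempt and no reset: what is moved stays moved. The work goes in short steps, Python scripts to look and compute and a tool call to move; the robot and the scene stay as the last step left them, time stands still between calls to the robot, and variables do not carry over. Pictures are saved under pics/ and viewed, about 8 in all and at most 12, crops included, and the job is handed in when it is done.

Besides the shell and the picture viewer there is one more tool, called after "Emit:" by a JSON object that holds its "op" and its "data". play_rows: Moves the arm, as the interface text tells. Its arguments: {"type":"object","properties":{"commands":{"type":"array"},"grip":{"type":"number"}},"required":["commands"]}

```bash
ls; mkdir -p pics; cat > h.py <<'E'
import numpy as np, cv2, json
from plant import arm, imaging
def K(p,shape=(420,560)):
    f=shape[0]/2/np.tan(np.radians(p["fov_y"])/2); return f
def proj(p,X):
    c=np.array(p["R"])@np.array(X)+np.array(p["t"]); f=K(p); return np.array([p["cx"]+f*c[0]/c[2],p["cy"]+f*c[1]/c[2]])
def ray(p,uv):
    f=K(p); R=np.array(p["R"]); d=R.T@np.array([(uv[0]-p["cx"])/f,(uv[1]-p["cy"])/f,1]); return -R.T@np.array(p["t"]), d/np.linalg.norm(d)
def onz(p,uv,z):
    o,d=ray(p,uv); return o+d*(z-o[2])/d[2]
def two(rs):
    A=sum(np.eye(3)-np.outer(d,d) for o,d in rs); b=sum((np.eye(3)-np.outer(d,d))@o for o,d in rs); return np.linalg.solve(A,b)
def save(n,im): cv2.imwrite(n,im[:,:,::-1])
E
python3 - <<'E'
from h import *
np.set_printoptions(precision=4,suppress=True)
for n in("scene","top"):
    im=imaging.grab_frame(n); np.save(n+".npy",im); p=imaging.camera_params(n); print(n,p); save(f"pics/{n}.png",im)
print(arm.get_obs())
E
```

```text
pics
scene {'fov_y': 51.504114277664684, 'cx': 277.1594851924935, 'cy': 214.98408135551313, 'R': array([[ 0.8421,  0.5393, -0.0015],
       [ 0.3928, -0.6152, -0.6835],
       [-0.3695,  0.575 , -0.7299]]), 't': array([-0.4406, -0.0817,  1.429 ])}
top {'fov_y': 57.0330132714262, 'cx': 273.4062983132726, 'cy': 207.35576691036823, 'R': array([[ 0.017 , -0.9998, -0.0098],
       [-0.9846, -0.0151, -0.1743],
       [ 0.1741,  0.0126, -0.9846]]), 't': array([0.0226, 0.561 , 1.3084])}
{'time': 0.1, 'joints': array([ 1.113 ,  0.3141, -0.048 ,  1.2102,  0.    ,  1.5708]), 'qvel': array([-0.0027, -0.0001,  0.0021,  0.0006,  0.0008, -0.001 ]), 'joint_efforts': array([ -0.0005, -54.0767,  34.0541,   0.0112,  -0.    ,  -0.    ]), 'ee_pos': array([0.265 , 0.5378, 0.2305]), 'orientation': array([-1.5708,  0.0015,  1.113 ]), 'force': array([-0.7055,  0.138 ,  0.5885]), 'torque': array([-0.0086,  0.0261, -0.0095]), 'grip_width': 0.08545689119174889}
```

View pics/scene.png

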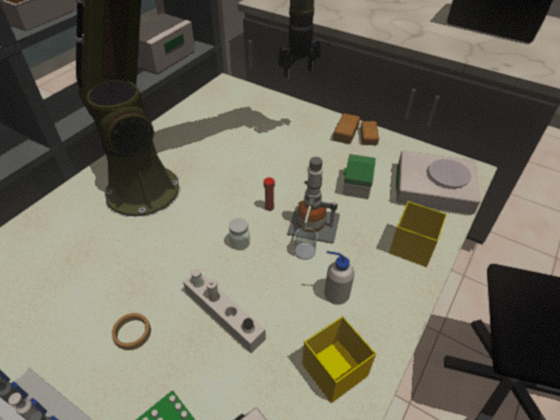

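View pics/top.png

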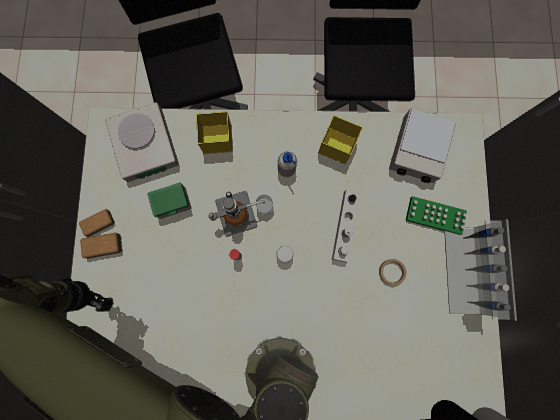

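The scene picture shows the rack from (190,280) to (262,335) and the dispenser at (313,205). The red look-alike is at (269,195), the beaker at (305,245), and the jar at (239,232). In the top picture the rack is at (345,225) and the dispenser at (233,210). Next I'll take close crops of both views.

```bash
python3 - <<'E'
from h import *
s=np.load("scene.npy");t=np.load("top.npy")
def c(im,x,y,w,h,W=400,H=300): return cv2.resize(im[y:y+h,x:x+w],(W,H),interpolation=cv2.INTER_CUBIC)
a=np.vstack([np.hstack([c(s,175,260,100,75),c(s,265,150,100,75+0)]),np.hstack([c(t,300,185,100,75),c(t,195,180,100,75)])])
a=np.clip(a.astype(float)*1.5,0,255).astype(np.uint8)
save("pics/crop.png",a)
E
```

```text
(no output)
```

View pics/crop.png

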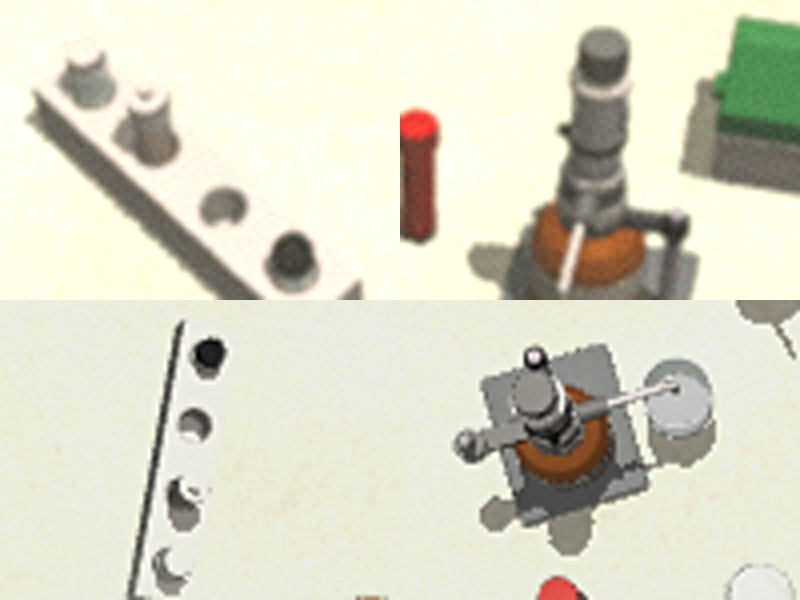

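The candidates for the drying tube are all in the rack:
- Scene (197,274): white cap, no tan and no nipple, so this is the tall vial.
- Scene (212,286): tan granules with a nipple on top, so this is the drying tube. In the top view it's at about (346,232).
- Scene (249,325): black cap, so this is the short vial.
- The hole at (231,311) is empty.

The piston is the grey head at scene (316,163). The red one at (269,185) is not meant. In the top view the spigot is at about (212,216), on the left. Next I'll get coarse positions and the wrist camera mounting.

```bash
python3 - <<'E'
from h import *
np.set_printoptions(precision=4,suppress=True)
s=imaging.camera_params("scene");t=imaging.camera_params("top");w=imaging.camera_params("wrist")
cr=lambda x,y:(300+x/4,185+(y)/4)
cd=lambda x,y:(195+(x-400)/4,180+(y-300)/4)
cr2=lambda x,y:(300+x/4,185+(y-300)/4)
print("short vial top",onz(t,cr2(210,352),.077),"hole",onz(t,cr2(195,425),.052))
print("nipple scene",onz(s,(175+148/4,260+96/4),.116),"tall cap",onz(s,(175+85/4,260+48/4),.097))
print("hole scene",onz(s,(175+223/4,260+205/4),.052),"short", onz(s,(175+294/4,260+250/4),.077))
print("rack corner",onz(s,(175+38/4,260+92/4),.052),onz(s,(175+358/4,260+285/4),.052))
print("piston head top: top",onz(t,cd(533,390),.252),"scene",onz(s,(265+205/4,150+38/4),.252))
print("spigot",onz(t,cd(466,440),.16),"spout",onz(t,cd(675,388),.13),"rod",onz(t,cd(535,355),.108))
print(w)
R=np.array(w["R"]);o=-R.T@np.array(w["t"])
ob=arm.get_obs();from scipy.spatial.transform import Rotation as Ro
T=Ro.from_euler("xyz",ob["orientation"]).as_matrix()
print("cam in tool",T.T@(o-ob["ee_pos"]),"fwd in tool",T.T@R[2],"right",T.T@R[0],"down",T.T@R[1])
E
```

```text
short vial top [ 0.5926 -0.2409  0.077 ] hole [ 0.5326 -0.2315  0.052 ]
nipple scene [ 0.4811 -0.2221  0.116 ] tall cap [ 0.4158 -0.2062  0.097 ]
hole scene [ 0.5361 -0.2296  0.052 ] short [ 0.5992 -0.242   0.077 ]
rack corner [ 0.3866 -0.2275  0.052 ] [ 0.6351 -0.2297  0.052 ]
piston head top: top [0.5374 0.1643 0.252 ] scene [0.5382 0.1676 0.252 ]
spigot [0.5129 0.2289 0.16  ] spout [0.5638 0.0629 0.13  ] rod [0.5946 0.1828 0.108 ]
{'fov_y': 67.30198844764854, 'cx': 282.9831287877376, 'cy': 209.1955189292374, 'R': array([[ 0.4419,  0.8971, -0.0011],
       [ 0.8598, -0.4232,  0.2857],
       [ 0.2558, -0.1272, -0.9583]]), 't': array([-0.5997, -0.0381,  0.379 ])}
cam in tool [ 0.0004 -0.1429  0.0718] fwd in tool [ 0.0005  0.9583 -0.2857] right [ 1.     -0.0005  0.0001] down [-0.0001 -0.2857 -0.9583]
```

Emit:
{"op": "play_rows", "data": {"commands": [[0,0,0,0,0.11,0],[0,0,0,0,0.11,0],[-28,0,-39,0,0,0],[-28,0,-39,0,0,0],[-28,0,-39,0,0,0],[-28,0,-39,0,0,0],[-28,0,-39,0,0,0],[-28,0,-39,0,0,0]], "grip": 100}}

```text
time: 0.9
ee_pos: [0.3392, 0.2542, 0.2259]
orientation: [-1.572, 0.007, 0.894]
force: [0.0, 0.7, 0.3]
grip_width: 0.0855
```

```bash
cat >> h.py <<'E'
from scipy.spatial.transform import Rotation as Ro
def go(X,yaw=None):
    ob=arm.get_obs(); T=Ro.from_euler("xyz",ob["orientation"]).as_matrix()
    y=np.arctan2(T[1,0],T[0,0])
    tgt=np.array([[np.cos(yaw if yaw is not None else y),0,0]]) 
    yy=yaw if yaw is not None else y
    Td=Ro.from_euler("xyz",[-np.pi/2,0,yy]).as_matrix()
    print("t",ob["time"],"at",ob["ee_pos"].round(4),"yaw",round(y,4),"tilt-to-go rotvec",Ro.from_matrix(T.T@Td).as_rotvec().round(3),
      "shift mm now-axes",(1e3*T.T@(np.array(X)-ob["ee_pos"])).round(1),"F",ob["force"].round(1),"w",round(ob["grip_width"],4),"j",ob["joints"].round(2))
E
python3 -c "
from h import *
go([.475,-.219,.2])"
```

```text
t 0.9 at [0.3392 0.2542 0.2259] yaw 0.8937 tilt-to-go rotvec [ 0.001  0.    -0.007] shift mm now-axes [-283.5   28.3 -402.3] F [0.  0.7 0.3] w 0.0855 j [ 0.65 -0.01 -0.44  1.15 -0.    1.32]
```

Emit:
{"op": "play_rows", "data": {"commands": [[-26,2,-42,0,0,0],[-26,2,-42,0,0,0],[-27,2,-40,0,0,0],[-28,2,-40,0,0,0],[-28,2,-40,0,0,0],[-28,2,-40,0,0,0],[-28,2,-40,0,0,0],[-28,2,-40,0,0,0]]}}

```text
time: 1.7
ee_pos: [0.4528, -0.1291, 0.2112]
orientation: [-1.572, 0.005, 0.895]
force: [0.5, 1.0, 0.7]
grip_width: 0.0854
```

```bash
python3 -c "
from h import *
go([.475,-.219,.2],.9)"
```

```text
t 1.7 at [ 0.4528 -0.1291  0.2112] yaw 0.8954 tilt-to-go rotvec [ 0.002 -0.005 -0.005] shift mm now-axes [-56.2  11.6 -73.5] F [0.5 1.  0.7] w 0.0854 j [-0.27  0.08 -0.38  1.11 -0.01  0.4 ]
```

Emit:
{"op": "play_rows", "data": {"commands": [[-28,5,-37,0,0,0],[-28,6,-37,0,0,0],[0,0,0,0,0,0],[0,0,0,0,0,0]]}}

```text
time: 2.1
ee_pos: [0.4756, -0.229, 0.1983]
orientation: [-1.572, 0.006, 0.887]
force: [-0.9, 0.3, 0.5]
grip_width: 0.0856
```

```bash
python3 - <<'E'
from h import *
import pickle
go([.475,-.219,.2],.9)
p=imaging.camera_params("wrist");im=imaging.grab_frame("wrist");np.save("w1.npy",im);pickle.dump(p,open("w1.pkl","wb"));save("pics/w1.png",im)
print(proj(p,[.475,-.219,.116]))
E
```

```text
t 2.1 at [ 0.4756 -0.229   0.1983] yaw 0.8866 tilt-to-go rotvec [ 0.001 -0.013 -0.006] shift mm now-axes [ 7.4 -1.7  6.7] F [-0.9  0.3  0.5] w 0.0856 j [-0.44  0.2  -0.28  1.1  -0.01  0.24]
[292.69564346 206.55785578]
```

View pics/w1.png

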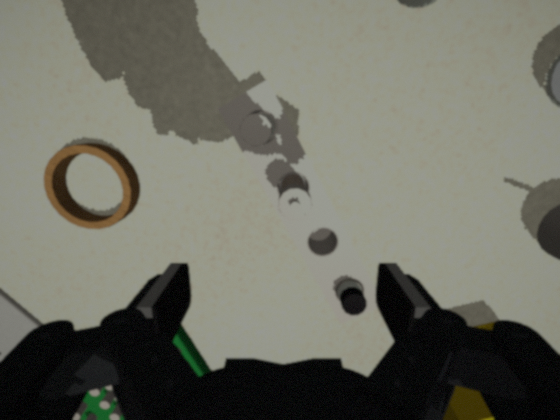

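Wrist view: the drying tube's white cap and nipple are at about (294,201), the tall vial at (257,128), the empty hole at (322,241), and the short vial at (353,301).

```bash
python3 - <<'E'
from h import *
import pickle
np.set_printoptions(precision=4,suppress=True)
p=pickle.load(open("w1.pkl","rb"));im=np.load("w1.npy")
g=cv2.cvtColor(im,cv2.COLOR_RGB2GRAY)
c=g[185:218,275:315]
print((c[::2,::2]))
for n,uv,z in(("nip",(294,201),.116),("cap",(294.5,202),.110),("hole",(322,241),.052),("short",(353,301),.077),("tall",(257,127.5),.097)): print(n,onz(p,uv,z))
E
```

```text
[[ 94  74  69  63  53  54  52  56  56  55  56  56  54  55  56  61  66 129
  152 153]
 [127  97  64  58  50  53  58  65  73  75  79  79  70  57  54  55  64 124
  150 151]
 [148 118  65  57  56  59  88 119 132 134 140 140 129 105  79  60  68 127
  151 153]
 [150 129  72  56  72 108 136 149 151 152 151 152 151 147 136 109  85 134
  152 153]
 [150 140  93  69 124 147 152 152 151 153 151 152 152 152 151 146 113 124
  152 152]
 [151 145 103 109 145 150 152 151 152 150 151 150 152 153 152 152 140 118
  145 152]
 [152 147 116 138 151 151 151 149 138 129 135 130 150 152 152 152 152 139
  142 152]
 [152 145 136 148 151 151 146 124  98  87  90 107 145 153 152 152 152 150
  145 151]
 [151 148 143 150 150 151 138  97  81 100 106 107 134 152 154 153 153 151
  148 152]
 [152 148 143 150 151 150 146 115 116 144 148 142 135 150 151 153 153 152
  146 151]
 [150 147 145 150 151 151 151 143 147 152 152 151 150 151 152 153 151 151
  147 150]
 [151 148 147 150 151 151 150 150 152 153 152 151 151 151 153 154 152 152
  150 153]
 [152 146 143 150 150 150 151 151 152 153 152 152 152 152 152 152 152 152
  152 152]
 [151 150 145 146 151 151 150 151 151 152 152 152 152 152 153 152 153 152
  152 152]
 [151 152 149 148 149 151 151 152 151 151 152 153 152 152 150 148 152 152
  153 153]
 [151 152 150 148 148 149 150 151 150 150 152 152 152 153 151 148 151 152
  152 152]
 [149 152 152 152 150 151 150 151 151 150 152 151 151 151 151 152 151 153
  152 152]]
nip [ 0.4723 -0.2156  0.116 ]
cap [ 0.4745 -0.2167  0.11  ]
hole [ 0.5363 -0.2291  0.052 ]
short [ 0.5942 -0.2394  0.077 ]
tall [ 0.4145 -0.2043  0.097 ]
```

```bash
python3 -c "
from h import *
import pickle
p=pickle.load(open('w1.pkl','rb'))
print(onz(p,(295.5,204.5),.11),onz(p,(295,202),.116))
go([.4757,-.217,.069],.887)"
```

```text
[ 0.47652217 -0.21729817  0.11      ] [ 0.47333485 -0.21548205  0.116     ]
t 2.15 at [ 0.4756 -0.2287  0.1984] yaw 0.8874 tilt-to-go rotvec [ 0.001  0.    -0.006] shift mm now-axes [ 10.  129.3   7.5] F [-0.8 -0.5  0. ] w 0.0856 j [-0.44  0.19 -0.28  1.1  -0.01  0.24]
```

Emit:
{"op": "play_rows", "data": {"commands": [[9,0,7,0,0,0],[1,20,1,0,0,-0.006],[0,30,0,0,0,0],[0,30,0,0,0,0],[0,30,0,0,0,0],[0,15,0,0,0,0],[0,4,0,0,0,0],[0,0,0,0,0,0]]}}

```text
time: 2.95
ee_pos: [0.4762, -0.1994, 0.0692]
orientation: [-1.574, -0.004, 0.905]
force: [-0.0, 1.3, 0.6]
grip_width: 0.0854
```

```bash
python3 - <<'E'
from h import *
go([.4757,-.217,.069],.887)
im=imaging.grab_frame("wrist");save("pics/w2.png",im)
E
```

```text
t 2.95 at [ 0.4762 -0.1994  0.0692] yaw 0.9047 tilt-to-go rotvec [0.003 0.018 0.004] shift mm now-axes [-14.2   0.1 -10.5] F [-0.   1.3  0.6] w 0.0854 j [-0.4   0.28 -0.49  0.8   0.    0.27]
```

View pics/w2.png

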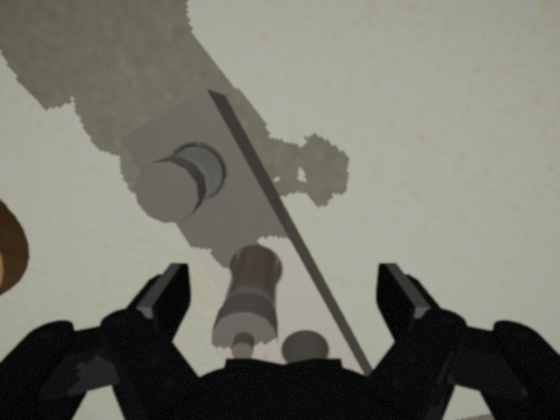

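The tool drifted sideways as it came down. The tube is at about (243,340), left of centre but between the fingers. I'll correct that.

Emit:
{"op": "play_rows", "data": {"commands": [[-7,0,-5,0,0,0],[-5,0,-4,0,0,0],[0,0,0,0,0,0],[0,0,0,0,0,0]]}}

```text
time: 3.4
ee_pos: [0.4789, -0.2165, 0.0735]
orientation: [-1.581, -0.006, 0.905]
force: [-0.6, 0.3, 0.7]
grip_width: 0.0853
```

```bash
python3 - <<'E'
from h import *
go([.4757,-.217,.069])
E
```

```text
t 3.4 at [ 0.4789 -0.2165  0.0735] yaw 0.9054 tilt-to-go rotvec [ 0.01  -0.     0.006] shift mm now-axes [-2.4  4.4  2.3] F [-0.6  0.3  0.7] w 0.0853 j [-0.43  0.29 -0.47  0.81  0.    0.24]
```

Emit:
{"op": "play_rows", "data": {"commands": [[-2,4,2,0.01,0,0.006],[0,0,0,0,0,0],[0,0,0,0,0,0]]}}

```text
time: 3.7
ee_pos: [0.4762, -0.2175, 0.0695]
orientation: [-1.571, 0.0, 0.904]
force: [0.0, 0.2, 0.4]
grip_width: 0.085
```

```bash
python3 - <<'E'
from h import *
go([.4757,-.217,.069])
E
```

```text
t 3.7 at [ 0.4762 -0.2175  0.0695] yaw 0.9043 tilt-to-go rotvec [ 0.  0. -0.] shift mm now-axes [0.1 0.5 0.7] F [0.  0.2 0.4] w 0.085 j [-0.43  0.3  -0.47  0.81 -0.    0.24]
```

Emit:
{"op": "play_rows", "data": {"commands": [[0,0,0,0,0,0],[0,0,0,0,0,0],[0,0,0,0,0,0],[0,0,0,0,0,0],[0,0,0,0,0,0],[0,0,0,0,0,0],[0,0,0,0,0,0],[0,0,0,0,0,0]], "grip": 0}}

```text
time: 4.5
ee_pos: [0.476, -0.2172, 0.0694]
orientation: [-1.57, 0.0, 0.905]
force: [-0.0, 0.2, 0.8]
grip_width: 0.024
```

Emit:
{"op": "play_rows", "data": {"commands": [[0,-8,0,0,0,0],[0,-12,0,0,0,0],[0,-12,0,0,0,0],[0,-12,0,0,0,0],[0,-15,0,0,0,0]]}}

```text
time: 5.0
ee_pos: [0.4748, -0.2165, 0.1316]
orientation: [-1.567, 0.001, 0.905]
force: [-0.5, -0.4, 0.1]
grip_width: 0.0242
```

Emit:
{"op": "play_rows", "data": {"commands": [[0,-30,0,0,0,0],[0,-40,0,0,0.12,0],[0,-40,0,0,0.12,0],[0,-40,0,0,0.12,0],[0,-30,0,0,0.12,0],[0,-10,0,0,0.12,0],[0,0,0,0,0,0]]}}

```text
time: 5.7
ee_pos: [0.475, -0.2165, 0.3403]
orientation: [-1.575, -0.005, 0.282]
force: [0.3, -0.4, -1.0]
grip_width: 0.0236
```

```bash
python3 - <<'E'
from h import *
go([.48,.16,.335],.28)
E
```

```text
t 5.7 at [ 0.475  -0.2165  0.3403] yaw 0.2815 tilt-to-go rotvec [0.005 0.002 0.005] shift mm now-axes [109.4   4.3 360.3] F [ 0.3 -0.4 -1. ] w 0.0236 j [-0.43  0.14 -0.02  1.4   0.    0.86]
```

Emit:
{"op": "play_rows", "data": {"commands": [[10,0,40,0,0,0],[11,0,44,0,0,0],[11,0,44,0,0,0],[12,0,44,0,0,0],[12,0,44,0,0,0],[14,0,44,0,0,0],[14,0,40,0,0,0],[14,0,30,0,0,0]]}}

```text
time: 6.5
ee_pos: [0.4713, 0.1351, 0.3373]
orientation: [-1.577, -0.004, 0.297]
force: [1.1, -0.9, -0.8]
grip_width: 0.0238
```

```bash
python3 - <<'E'
from h import *
go([.513,.229,.335],.28)
E
```

```text
t 6.5 at [0.4713 0.1351 0.3373] yaw 0.2974 tilt-to-go rotvec [0.006 0.017 0.004] shift mm now-axes [67.3  2.1 77.5] F [ 1.1 -0.9 -0.8] w 0.0238 j [ 0.28  0.08 -0.1   1.39 -0.01  1.56]
```

Emit:
{"op": "play_rows", "data": {"commands": [[22,0,35,0.006,0.015,0],[30,0,35,0,0,0],[8,0,3,0,0,0],[0,0,0,0,0,0],[0,0,0,0,0,0]]}}

```text
time: 7.0
ee_pos: [0.5054, 0.2292, 0.3344]
orientation: [-1.571, 0.001, 0.303]
force: [0.3, -0.7, -0.8]
grip_width: 0.0238
```

```bash
python3 - <<'E'
from h import *
import pickle
go([.513,.229,.335],.28)
p=imaging.camera_params("wrist");im=imaging.grab_frame("wrist");np.save("w3.npy",im);pickle.dump(p,open("w3.pkl","wb"))
save("pics/w3.png",cv2.convertScaleAbs(im,alpha=1.6));print(proj(p,[.513,.229,.16]))
E
```

```text
t 7.0 at [0.5054 0.2292 0.3344] yaw 0.3025 tilt-to-go rotvec [ 0.     0.023 -0.001] shift mm now-axes [ 7.2 -0.6 -2.4] F [ 0.3 -0.7 -0.8] w 0.0238 j [ 0.43  0.21  0.05  1.41 -0.    1.69]
[289.10603601 190.8052149 ]
```

View pics/w3.png

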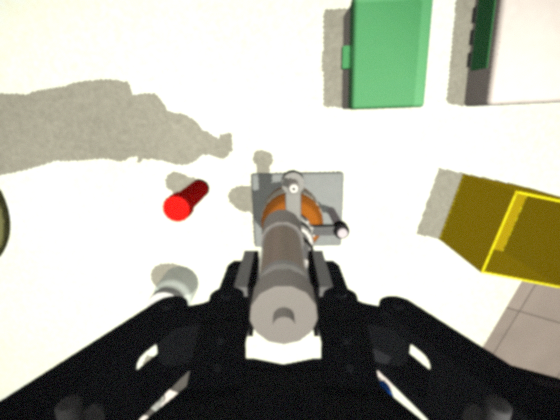

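The vent spigot is just ahead of the tube, at about (293,186). I'll zoom in for a better centre.

```bash
python3 - <<'E'
from h import *
im=np.load("w3.npy")
c=im[160:260,245:345]
save("pics/w3c.png",cv2.resize(cv2.convertScaleAbs(c,alpha=1.8),(600,600),interpolation=cv2.INTER_CUBIC))
E
```

```text
(no output)
```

View pics/w3c.png

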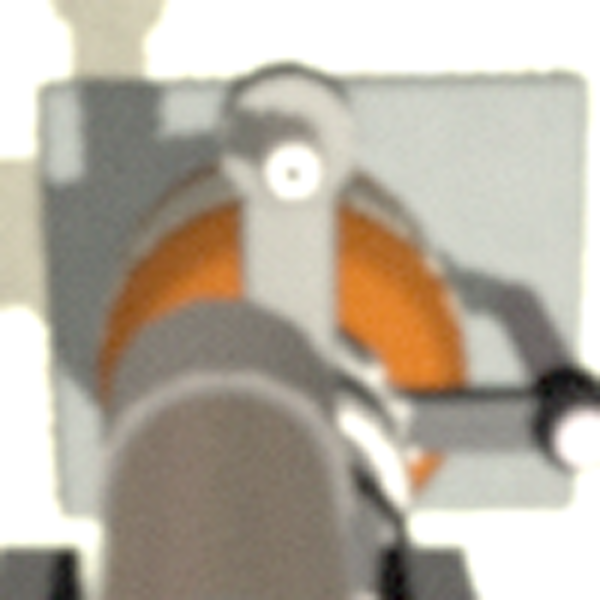

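```bash
python3 - <<'E'
from h import *
import pickle
np.set_printoptions(precision=4,suppress=True)
p=pickle.load(open("w3.pkl","rb"))
print("tip",onz(p,(293.2,188.2),.16),"shoulder",onz(p,(293,181),.136))
T=Ro.from_euler("xyz",[-np.pi/2,0,.3025]).as_matrix()
e=np.array([.5054,.2292,.3344])
# tube underside rim expected if on tool axis
th=np.linspace(0,2*np.pi,200)
P=np.array([proj(p,e+[.013*np.cos(a),.013*np.sin(a),-.0574]) for a in th]);print("rim u",P[:,0].min(),P[:,0].max(),"v top",P[:,1].min())
Pn=proj(p,e+[0,0,.0466]);print("nipple top expected",Pn,"seen ~(284,318)")
print("rim seen u",245+105/6,245+340/6,"v",160+298/6)
ax=np.array([.538,.166]);sp=onz(p,(293.2,188.2),.16)[:2];d=sp-ax;print("dist",np.linalg.norm(d),"yaw",np.arctan2(-d[0],d[1]))
print("rod",onz(p,(245+572/6,160+438/6),.108))
E
```

```text
tip [0.5162 0.2329 0.16  ] shoulder [0.5159 0.2356 0.136 ]
rim u 262.40181455076134 300.981419207323 v top 208.61391368397338
nipple top expected [280.5692 325.8346] seen ~(284,318)
rim seen u 262.5 301.6666666666667 v 209.66666666666666
dist 0.07034302044249706 yaw 0.3152764123486373
rod [0.5951 0.1852 0.108 ]
```

Emit:
{"op": "play_rows", "data": {"commands": [[9,0,0,0,0,0],[2,20,0,0,0,0],[0,25,0,0,0,0],[0,20,0,0,0,0],[0,8,0,0,0,0],[0,0,0,0,0,0],[0,0,0,0,0,0]]}}

```text
time: 7.75
ee_pos: [0.5188, 0.2258, 0.2628]
orientation: [-1.572, -0.005, 0.295]
force: [0.0, -1.2, 0.5]
grip_width: 0.0241
```

```bash
python3 - <<'E'
from h import *
go([.5162,.2330,.245],.3025)
E
```

```text
t 7.75 at [0.5188 0.2258 0.2628] yaw 0.295 tilt-to-go rotvec [ 0.001 -0.008  0.005] shift mm now-axes [-0.5 17.8  7.6] F [ 0.  -1.2  0.5] w 0.0241 j [ 0.41  0.23 -0.08  1.25 -0.    1.69]
```

Next I'll correct this, then measure the tip against the tube from a closer view.

Emit:
{"op": "play_rows", "data": {"commands": [[0,6,7,0.001,-0.008,0.005],[0,4,0,0,0,0],[0,0,0,0,0,0],[0,0,0,0,0,0]]}}

```text
time: 8.15
ee_pos: [0.5182, 0.2337, 0.255]
orientation: [-1.57, -0.004, 0.304]
force: [-0.0, 0.3, -0.6]
grip_width: 0.0239
```

```bash
python3 - <<'E'
from h import *
import pickle
go([.5162,.2330,.245],.3025)
p=imaging.camera_params("wrist");im=imaging.grab_frame("wrist");pickle.dump(p,open("w4.pkl","wb"));np.save("w4.npy",im)
print("tip exp",proj(p,[.5162,.233,.16]))
c=im[130:230,235:335]
save("pics/w4c.png",cv2.resize(cv2.convertScaleAbs(c,alpha=1.7),(600,600),interpolation=cv2.INTER_CUBIC))
E
```

```text
t 8.15 at [0.5182 0.2337 0.255 ] yaw 0.3038 tilt-to-go rotvec [-0.001  0.001  0.004] shift mm now-axes [-2.1  9.9 -0.1] F [-0.   0.3 -0.6] w 0.0239 j [ 0.42  0.24 -0.09  1.24  0.    1.69]
tip exp [278.63889375 211.22334844]
```

View pics/w4c.png

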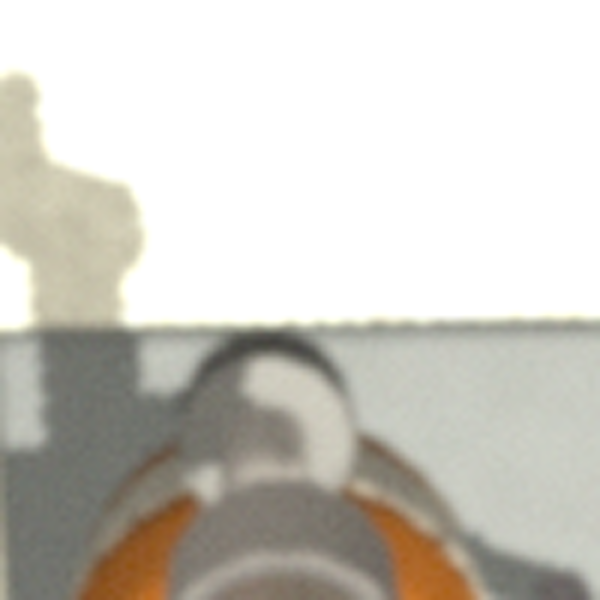

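The crop shows the shoulder disc centred at about column 279.5, with its top edge at about row 187. The tip is hidden behind the tube, which fits near alignment. I'll check this against the prediction.

```bash
python3 - <<'E'
from h import *
import pickle
p=pickle.load(open("w4.pkl","rb"))
th=np.linspace(0,2*np.pi,200)
P=np.array([proj(p,[.5162+.013*np.cos(a),.233+.013*np.sin(a),.136]) for a in th]);print("shoulder exp u",P[:,0].min(),P[:,0].max(),"vtop",P[:,1].min())
print("seen u",235+183/6,235+355/6,"v",130+335/6,130+350/6)
go([.5164,.2333,.219],.3025)
E
```

```text
shoulder exp u 263.77820395108074 293.97313487143566 vtop 188.3724132045958
seen u 265.5 294.1666666666667 v 185.83333333333334 188.33333333333334
t 8.2 at [0.5182 0.2337 0.2549] yaw 0.3037 tilt-to-go rotvec [-0.001  0.001  0.004] shift mm now-axes [-1.9 35.9  0.1] F [ 1.  -0.2 -0.6] w 0.0243 j [ 0.42  0.24 -0.09  1.24  0.    1.69]
```

Emit:
{"op": "play_rows", "data": {"commands": [[-1.5,0,0,0,0,0.004],[0,10,0,0,0,0],[0,10,0,0,0,0],[0,6,0,0,0,0],[0,0,0,0,0,0],[0,0,0,0,0,0]]}}

```text
time: 8.8
ee_pos: [0.5162, 0.233, 0.226]
orientation: [-1.57, 0.002, 0.304]
force: [-0.5, 0.2, -1.0]
grip_width: 0.0244
```

```bash
python3 - <<'E'
from h import *
go([.5167,.2335,.1934],.3025)
E
```

```text
t 8.8 at [0.5162 0.233  0.226 ] yaw 0.3038 tilt-to-go rotvec [-0.001  0.001 -0.002] shift mm now-axes [ 0.7 32.6  0.3] F [-0.5  0.2 -1. ] w 0.0244 j [ 0.42  0.25 -0.14  1.18  0.    1.69]
```

Emit:
{"op": "play_rows", "data": {"commands": [[0.5,4,0.2,0,0,-0.002],[0,4,0,0,0,0],[0,4,0,0,0,0],[0,3,0,0,0,0],[0,0,0,0,0,0]]}}

```text
time: 9.3
ee_pos: [0.5168, 0.2334, 0.2101]
orientation: [-1.57, -0.001, 0.304]
force: [-0.5, -0.1, -0.9]
grip_width: 0.0244
```

The socket is over the tip with no contact force, so I'll keep going down.

Emit:
{"op": "play_rows", "data": {"commands": [[0,4,0,0,0,0],[0,4,0,0,0,0],[0,3,0,0,0,0],[0,2,0,0,0,0],[0,0,0,0,0,0]]}}

```text
time: 9.8
ee_pos: [0.5168, 0.2334, 0.196]
orientation: [-1.57, -0.001, 0.304]
force: [-0.1, 0.1, -0.7]
grip_width: 0.0244
```

Emit:
{"op": "play_rows", "data": {"commands": [[0,2,0,0,0,0],[0,2,0,0,0,0],[0,2,0,0,0,0]]}}

```text
time: 10.1
ee_pos: [0.5173, 0.2337, 0.1932]
orientation: [-1.57, -0.004, 0.304]
force: [-6.3, -3.4, 20.1]
grip_width: 0.024
```

Emit:
{"op": "play_rows", "data": {"commands": [[0,3,0,0,0,0],[0,3,0,0,0,0]]}}

```text
time: 10.3
ee_pos: [0.5174, 0.2337, 0.1932]
orientation: [-1.569, -0.008, 0.304]
force: [-8.3, -3.9, 21.2]
grip_width: 0.024
```

It's home: z is as predicted for the shoulder and it stops firmly at 21 N. I'll unload and release.

Emit:
{"op": "play_rows", "data": {"commands": [[-0.5,0,0,0,0,0.006],[0,0,0,0,0,0]]}}

```text
time: 10.5
ee_pos: [0.5168, 0.2336, 0.1946]
orientation: [-1.569, -0.003, 0.304]
force: [0.1, -0.5, -1.2]
grip_width: 0.024
```

Emit:
{"op": "play_rows", "data": {"commands": [[0,0,0,0,0,0],[0,0,0,0,0,0],[0,0,0,0,0,0],[0,0,0,0,0,0],[0,0,0,0,0,0],[0,0,0,0,0,0],[0,0,0,0,0,0]], "grip": 100}}

```text
time: 11.2
ee_pos: [0.5174, 0.2339, 0.1934]
orientation: [-1.569, -0.003, 0.304]
force: [-0.2, 0.4, -0.1]
grip_width: 0.0854
```

```bash
python3 - <<'E'
from h import *
go([.5167,.2335,.33],.3025)
E
```

```text
t 11.2 at [0.5174 0.2339 0.1934] yaw 0.3038 tilt-to-go rotvec [-0.002  0.001  0.003] shift mm now-axes [-4.000e-01 -1.366e+02  1.000e-01] F [-0.2  0.4 -0.1] w 0.0854 j [ 0.42  0.27 -0.2   1.1   0.    1.69]
```

Emit:
{"op": "play_rows", "data": {"commands": [[0,-10,0,0,0,0],[0,-20,0,0,0,0],[0,-30,0,0,0,0],[0,-40,0,0,0,0],[0,-40,0,0,0,0],[0,0,0,0,0,0]]}}

```text
time: 11.8
ee_pos: [0.5158, 0.2329, 0.3407]
orientation: [-1.569, -0.001, 0.304]
force: [1.4, 1.4, 0.3]
grip_width: 0.0852
```

```bash
python3 - <<'E'
from h import *
go([.42,.165,.34],1.5)
print(Ro.from_euler("xyz",[-np.pi/2,0,1.5]).apply([0,0,1]))
E
```

```text
t 11.8 at [0.5158 0.2329 0.3407] yaw 0.3038 tilt-to-go rotvec [-1.000e-03 -1.196e+00  2.000e-03] shift mm now-axes [-111.7    0.5  -36.2] F [1.4 1.4 0.3] w 0.0852 j [0.42 0.23 0.09 1.43 0.   1.69]
[-9.97494987e-01  7.07372017e-02  1.66533454e-16]
```

Emit:
{"op": "play_rows", "data": {"commands": [[-40,0,-12,0,0,0],[-42,0,-13,0,0,0],[-20,0,-8,0,0,0],[0,0,0,0,-0.149,0],[0,0,0,0,-0.149,0],[0,0,0,0,-0.149,0],[0,0,0,0,-0.149,0],[0,0,0,0,-0.149,0]]}}

```text
time: 12.6
ee_pos: [0.4253, 0.1687, 0.3436]
orientation: [-1.574, -0.006, 1.06]
force: [0.4, -0.2, -0.1]
grip_width: 0.0854
```

Emit:
{"op": "play_rows", "data": {"commands": [[0,0,0,0,-0.149,0],[0,0,0,0,-0.149,0],[0,0,0,0,-0.149,0],[0,0,0,0,0,0]]}}

```text
time: 13.0
ee_pos: [0.4247, 0.1685, 0.3446]
orientation: [-1.578, -0.005, 1.511]
force: [-0.3, 0.3, -0.2]
grip_width: 0.0855
```

```bash
python3 - <<'E'
from h import *
go([.42,.165,.30],1.5)
E
```

```text
t 13.0 at [0.4247 0.1685 0.3446] yaw 1.5111 tilt-to-go rotvec [0.007 0.011 0.005] shift mm now-axes [-4.  44.6  4.8] F [-0.3  0.3 -0.2] w 0.0855 j [ 0.38  0.01 -0.15  1.4   0.    0.44]
```

Emit:
{"op": "play_rows", "data": {"commands": [[0,10,0,-0.135,0,0],[0,10,0,-0.135,0,0],[0,10,0,-0.135,0,0],[0,5,5,-0.135,0,0],[0,0,10,-0.135,0,0],[0,0,0,0,0,0]]}}

```text
time: 13.6
ee_pos: [0.4173, 0.1663, 0.2953]
orientation: [-2.269, -0.012, 1.488]
force: [-0.9, 0.1, -0.5]
grip_width: 0.0855
```

```bash
python3 - <<'E'
from h import *
ob=arm.get_obs();print(ob["ee_pos"],ob["orientation"],ob["joints"].round(2))
p=imaging.camera_params("wrist");R=np.array(p["R"]);print("cam",-R.T@np.array(p["t"]),"fwd",R[2])
for X in([.538,.165,.252],[.538-.0215,.165,.222],[.538-.0215,.165,.136],[.517,.233,.24]):print(proj(p,X))
E
```

```text
[0.41734342 0.16633092 0.29527539] [-2.26863002 -0.01186648  1.48770045] [ 0.72 -0.46 -0.83  0.67 -0.47  0.68]
cam [0.27139439 0.17779862 0.35831502] fwd [ 0.83242459 -0.06261192 -0.55058973]
[292.03659788 274.29914728]
[289.66486995 233.11889459]
[287.6999458  160.45621766]
[370.6372694  248.00164055]
```

```bash
python3 - <<'E'
from h import *
import pickle
p=imaging.camera_params("wrist");im=imaging.grab_frame("wrist");pickle.dump(p,open("w5.pkl","wb"));np.save("w5.npy",im)
c=im[130:290,230:430][::-1]   # rows flipped: world-up is up (mirrored)
save("pics/w5c.png",cv2.resize(cv2.convertScaleAbs(c,alpha=1.5),(750,600),interpolation=cv2.INTER_CUBIC))
E
```

View pics/w5c.png

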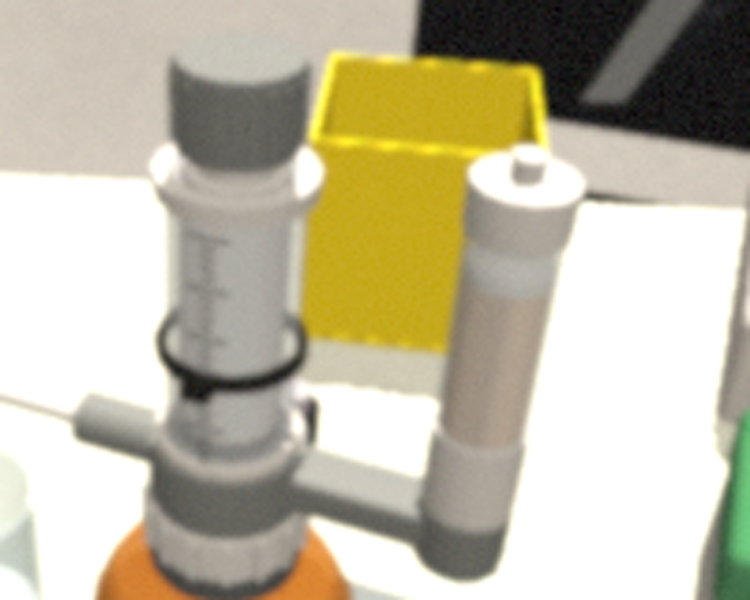

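The flipped crop shows the tube's lower cap sitting flush on the shoulder at about (465,525). The marker ring's front edge is at about (232,380) and the piston is down. I'll read exact edges along the two axes, using the fitted tube's known heights as the reference.

```bash
python3 - <<'E'
from h import *
import pickle
np.set_printoptions(precision=1,suppress=True,linewidth=150)
p=pickle.load(open("w5.pkl","rb"));im=np.load("w5.npy");g=cv2.cvtColor(im,cv2.COLOR_RGB2GRAY).astype(float)
o=-np.array(p["R"]).T@np.array(p["t"])
def front(ax,r,z):
    d=o[:2]-ax; d/=np.linalg.norm(d); return proj(p,[*(ax+r*d),z])
sp=np.array([.5167,.2335]);ax=sp-.07*np.array([-np.sin(.305),np.cos(.305)]);print("axis",ax)
print("tube: shoulder",front(sp,.013,.136),"lowcap top r13",front(sp,.013,.162),"upcap bottom",front(sp,.013,.220),"upcap top front",front(sp,.013,.234),"nipple",proj(p,[*sp,.24]))
print("rim top",front(ax,.0215,.222),"ring for h=28,36,46",[front(ax,.0215,.136+h) for h in(.028,.036,.046)],"head top front",front(ax,.0165,.252),"head bottom",front(ax,.0165,.228))
def prof(P0,P1,n):
    # sample along the line of front points, averaged over 3 columns
    t=np.linspace(0,1,n);xy=P0+(P1-P0)*t[:,None]
    return xy[:,1],np.mean([cv2.remap(g.astype(np.float32),(xy[:,:1]+k).astype(np.float32),xy[:,1:].astype(np.float32),cv2.INTER_LINEAR)[:,0] for k in(-1,0,1)],0)
a=front(ax,.0215,.136);b=front(ax,.0215,.252)
v,q=prof(a,b,90)
print("barrel");[print(f"{x:.1f}:{y:.0f}",end=" ") for x,y in zip(v,q)]
a=front(sp,.013,.126);b=front(sp,.013,.238)
v,q=prof(a,b,90)
print("\ntube");[print(f"{x:.1f}:{y:.0f}",end=" ") for x,y in zip(v,q)]
E
```

```text
axis [0.5 0.2]
tube: shoulder [352.8 147.6] lowcap top r13 [356.5 167.6] upcap bottom [366.2 219.9] upcap top front [368.8 234.5] nipple [371.3 247.8]
rim top [292.6 232.8] ring for h=28,36,46 [array([290.9, 181.4]), array([291.1, 187.8]), array([291.4, 196.2])] head top front [293.7 266.7] head bottom [292.9 241.5]
barrel
160.1:82 161.3:98 162.5:112 163.6:119 164.8:115 166.0:104 167.1:92 168.3:87 169.5:88 170.7:96 171.8:107 173.0:111 174.2:112 175.3:113 176.5:114 177.7:114 178.9:114 180.0:115 181.2:114 182.4:112 183.5:100 184.7:70 185.9:34 187.1:25 188.2:53 189.4:89 190.6:108 191.7:114 192.9:115 194.1:114 195.3:115 196.4:114 197.6:113 198.8:112 199.9:115 201.1:114 202.3:114 203.5:114 204.6:115 205.8:115 207.0:114 208.1:115 209.3:114 210.5:112 211.6:113 212.8:114 214.0:115 215.2:115 216.3:114 217.5:114 218.7:114 219.8:115 221.0:115 222.2:114 223.4:113 224.5:112 225.7:114 226.9:114 228.0:114 229.2:112 230.4:111 231.6:112 232.7:115 233.9:120 235.1:122 236.2:121 237.4:120 238.6:121 239.8:119 240.9:115 242.1:107 243.3:92 244.4:74 245.6:66 246.8:65 248.0:66 249.1:65 250.3:66 251.5:66 252.
[... 292 characters left out ...]
 162.5:109 163.6:109 164.7:109 165.8:110 166.9:111 168.1:113 169.2:112 170.3:106 171.4:102 172.5:100 173.6:101 174.7:101 175.8:100 176.9:100 178.0:100 179.1:101 180.2:101 181.3:100 182.4:101 183.5:100 184.6:101 185.7:101 186.8:100 188.0:100 189.1:100 190.2:100 191.3:100 192.4:100 193.5:100 194.6:101 195.7:101 196.8:101 197.9:100 199.0:100 200.1:101 201.2:101 202.3:101 203.4:101 204.5:101 205.6:100 206.7:100 207.9:100 209.0:102 210.1:106 211.2:110 212.3:112 213.4:114 214.5:116 215.6:118 216.7:118 217.8:118 218.9:118 220.0:115 221.1:110 222.2:108 223.3:107 224.4:107 225.5:108 226.7:109 227.8:109 228.9:109 230.0:109 231.1:110 232.2:110 233.3:118 234.4:144 235.5:177 236.6:195 237.7:196 238.8:182
```

The measurement gives these results:
- **Fit check:** the shoulder edge is at row 147.9 (147.6 predicted) and the top cap edge at 234.7 (234.5 predicted), so the tube is fully home. The rim top matches too.
- **Marker ring:** its centre row is 186.7, which puts the top edge at about 35.4 mm above the floor. That is inside the 28 to 46 mm range.

Next I'll return to tool-down and go to the piston head.

Emit:
{"op": "play_rows", "data": {"commands": [[0,-15,0,0.14,0,0],[0,-15,0,0.14,0,0],[0,-10,0,0.14,0,0],[0,-10,0,0.14,0,0],[0,-5,0,0.137,0,0],[0,0,0,0,0,0]]}}

```text
time: 14.25
ee_pos: [0.4022, 0.1713, 0.3573]
orientation: [-1.55, -0.033, 1.47]
force: [0.2, -1.3, -1.2]
grip_width: 0.0858
```

```bash
python3 - <<'E'
from h import *
go([.5377,.1667,.30],.305)
E
```

```text
t 14.25 at [0.4022 0.1713 0.3573] yaw 1.4695 tilt-to-go rotvec [-0.038  1.165  0.017] shift mm now-axes [   7.3   54.7 -136.4] F [ 0.2 -1.3 -1.2] w 0.0858 j [ 0.37 -0.02 -0.15  1.44  0.04  0.47]
```

Emit:
{"op": "play_rows", "data": {"commands": [[0,0,0,0,0.146,0],[0,0,0,0,0.146,0],[0,0,0,0,0.146,0],[0,0,0,0,0.146,0],[0,0,0,0,0.146,0],[0,0,0,0,0.146,0],[0,0,0,0,0.146,0],[0,0,0,0,0.143,0]]}}

```text
time: 15.05
ee_pos: [0.4183, 0.172, 0.3703]
orientation: [-1.528, -0.024, 0.268]
force: [-0.0, 0.9, 0.2]
grip_width: 0.0852
```

```bash
python3 - <<'E'
from h import *
go([.5377,.1667,.30],.305)
E
```

```text
t 15.05 at [0.4183 0.172  0.3703] yaw 0.2676 tilt-to-go rotvec [-0.042 -0.037  0.025] shift mm now-axes [111.9  71.4 -39.8] F [-0.   0.9  0.2] w 0.0852 j [ 0.36 -0.01 -0.12  1.44  0.04  1.66]
```

Emit:
{"op": "play_rows", "data": {"commands": [[0,0,0,-0.042,-0.037,0.025],[38,10,-10,0,0,0],[40,10,-12,0,0,0],[20,10,-8,0,0,0],[0,0,0,0,0,0],[0,0,0,0,0,0]]}}

```text
time: 15.65
ee_pos: [0.533, 0.1728, 0.3525]
orientation: [-1.569, -0.029, 0.287]
force: [0.1, 0.5, -0.1]
grip_width: 0.0856
```

```bash
python3 - <<'E'
from h import *
go([.5377,.1667,.26],.305)
E
```

```text
t 15.65 at [0.533  0.1728 0.3525] yaw 0.2872 tilt-to-go rotvec [-0.001 -0.018  0.029] shift mm now-axes [ 0.1 92.5 -7.4] F [ 0.1  0.5 -0.1] w 0.0856 j [0.31 0.19 0.07 1.42 0.   1.6 ]
```

Emit:
{"op": "play_rows", "data": {"commands": [[2,0,-6,0,-0.018,0.029],[0,20,0,0,0,0],[0,25,0,0,0,0],[0,20,0,0,0,0],[0,5,0,0,0,0],[0,0,0,0,0,0],[0,0,0,0,0,0]]}}

```text
time: 16.35
ee_pos: [0.5378, 0.1687, 0.2925]
orientation: [-1.568, -0.018, 0.3]
force: [-0.7, -0.5, -0.1]
grip_width: 0.0853
```

```bash
python3 - <<'E'
from h import *
go([.5377,.1667,.224],.305)
import pickle
p=imaging.camera_params("wrist");im=imaging.grab_frame("wrist");pickle.dump(p,open("w6.pkl","wb"));np.save("w6.npy",im)
hsv=cv2.cvtColor(im,cv2.COLOR_RGB2HSV)
th=np.linspace(0,2*np.pi,200)
P=np.array([proj(p,[.5377+.0165*np.cos(a),.1667+.0165*np.sin(a),.252]) for a in th]);print("head exp",P.min(0),P.max(0))
save("pics/w6.png",cv2.resize(cv2.convertScaleAbs(im[140:390,160:410],alpha=1.5),(600,600)))
E
```

```text
t 16.35 at [0.5378 0.1687 0.2925] yaw 0.2998 tilt-to-go rotvec [-0.002 -0.005  0.019] shift mm now-axes [-2.  68.5 -2. ] F [-0.7 -0.5 -0.1] w 0.0853 j [ 0.3   0.21 -0.04  1.3   0.    1.57]
head exp [252.7040901  214.22331651] [305.57211182 263.51142644]
```

View pics/w6.png

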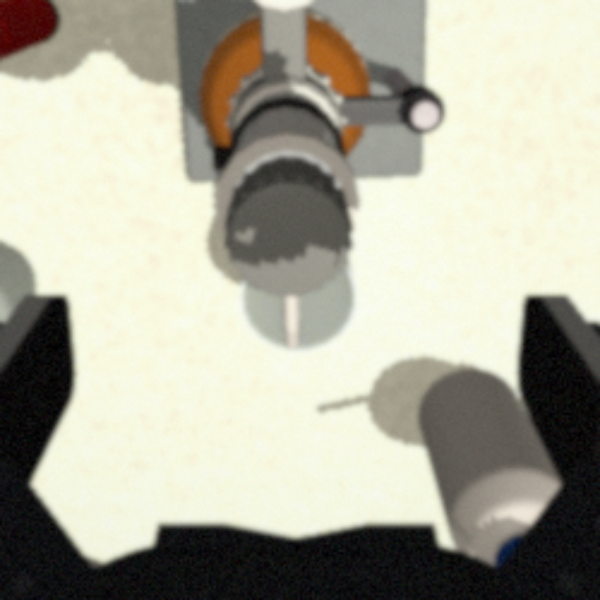

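The head is centred at about (279,240), matching the prediction (279,239) to about 1 px. I'll go down over it.

Emit:
{"op": "play_rows", "data": {"commands": [[-0.7,0,-1.8,0,-0.005,0.019],[0,15,0,0,0,0],[0,20,0,0,0,0],[0,15,0,0,0,0],[0,5,0,0,0,0],[0,0,0,0,0,0],[0,0,0,0,0,0]]}}

```text
time: 17.1
ee_pos: [0.5419, 0.1677, 0.243]
orientation: [-1.569, -0.006, 0.306]
force: [0.3, 0.1, 0.4]
grip_width: 0.0855
```

```bash
python3 - <<'E'
from h import *
go([.5377,.1667,.225],.305)
E
```

```text
t 17.1 at [0.5419 0.1677 0.243 ] yaw 0.3057 tilt-to-go rotvec [-0.002  0.001  0.006] shift mm now-axes [-4.4 17.9  0.3] F [0.3 0.1 0.4] w 0.0855 j [ 0.3   0.24 -0.11  1.21  0.    1.56]
```

Emit:
{"op": "play_rows", "data": {"commands": [[-4,0,0.3,0,0,0.006],[0,8,0,0,0,0],[0,6,0,0,0,0],[0,2,0,0,0,0],[0,0,0,0,0,0],[0,0,0,0,0,0]]}}

```text
time: 17.7
ee_pos: [0.5387, 0.167, 0.2278]
orientation: [-1.569, -0.002, 0.306]
force: [1.1, 0.1, 0.0]
grip_width: 0.0856
```

```bash
python3 - <<'E'
from h import *
go([.5377,.1667,.225],.305)
E
```

```text
t 17.7 at [0.5387 0.167  0.2278] yaw 0.3058 tilt-to-go rotvec [-0.002  0.001  0.002] shift mm now-axes [-1.1  2.8 -0. ] F [1.1 0.1 0. ] w 0.0856 j [ 0.3   0.25 -0.15  1.18  0.    1.56]
```

Emit:
{"op": "play_rows", "data": {"commands": [[-1,2.5,0,0,0,0.002],[0,0,0,0,0,0],[0,0,0,0,0,0]]}}

```text
time: 18.0
ee_pos: [0.5378, 0.1668, 0.2253]
orientation: [-1.569, -0.0, 0.306]
force: [-0.2, -0.6, -0.4]
grip_width: 0.0855
```

Emit:
{"op": "play_rows", "data": {"commands": [[0,0,0,0,0,0],[0,0,0,0,0,0],[0,0,0,0,0,0],[0,0,0,0,0,0],[0,0,0,0,0,0],[0,0,0,0,0,0],[0,0,0,0,0,0],[0,0,0,0,0,0]], "grip": 0}}

```text
time: 18.8
ee_pos: [0.5381, 0.1668, 0.2258]
orientation: [-1.569, -0.001, 0.306]
force: [0.2, 0.4, 0.1]
grip_width: 0.0313
```

```bash
python3 - <<'E'
from h import *
go([.5377,.1667,.225],.305)
im=imaging.grab_frame("scene");np.save("s1.npy",im)
E
```

```text
t 18.8 at [0.5381 0.1668 0.2258] yaw 0.3058 tilt-to-go rotvec [-0.002  0.001  0.001] shift mm now-axes [-0.4  0.8 -0. ] F [0.2 0.4 0.1] w 0.0313 j [ 0.3   0.25 -0.15  1.17  0.    1.56]
```

Emit:
{"op": "play_rows", "data": {"commands": [[0,0,0,0,0,0],[0,0,0,0,0,0],[0,0,0,0,0,0]]}}

```text
time: 19.15
ee_pos: [0.5381, 0.1669, 0.2258]
orientation: [-1.569, -0.001, 0.306]
force: [-0.8, -0.0, 0.7]
grip_width: 0.0315
```

Emit:
{"op": "play_rows", "data": {"commands": [[0,-4,0,0,0,0],[0,-5,0,0,0,0],[0,-5,0,0,0,0],[0,-4,0,0,0,0],[0,0,0,0,0,0],[0,0,0,0,0,0]]}}

```text
time: 19.75
ee_pos: [0.5376, 0.1667, 0.2449]
orientation: [-1.569, 0.0, 0.306]
force: [-0.2, -0.1, -1.6]
grip_width: 0.0314
```

```bash
python3 - <<'E'
from h import *
go([.5381,.1668,.2612],.306)
E
```

```text
t 19.75 at [0.5376 0.1667 0.2449] yaw 0.3059 tilt-to-go rotvec [-0.002 -0.    -0.   ] shift mm now-axes [  0.5 -16.3   0. ] F [-0.2 -0.1 -1.6] w 0.0314 j [ 0.3   0.24 -0.12  1.22  0.    1.56]
```

Emit:
{"op": "play_rows", "data": {"commands": [[0.4,-4,0,0,0,0],[0,-5,0,0,0,0],[0,-4,0,0,0,0],[0,-1.5,0,0,0,0],[0,0,0,0,0,0],[0,0,0,0,0,0]]}}

```text
time: 20.35
ee_pos: [0.5381, 0.1668, 0.2607]
orientation: [-1.569, 0.0, 0.306]
force: [-0.2, 0.4, -2.7]
grip_width: 0.0314
```

```bash
python3 - <<'E'
from h import *
go([.5381,.1668,.2612],.306)
E
```

```text
t 20.35 at [0.5381 0.1668 0.2607] yaw 0.3058 tilt-to-go rotvec [-0.002 -0.    -0.   ] shift mm now-axes [ 0.  -0.5  0. ] F [-0.2  0.4 -2.7] w 0.0314 j [ 0.3   0.23 -0.08  1.25  0.    1.56]
```

Emit:
{"op": "play_rows", "data": {"commands": [[0,-0.5,0,0,0,0],[0,0,0,0,0,0],[0,0,0,0,0,0]]}}

```text
time: 20.65
ee_pos: [0.5378, 0.1667, 0.2608]
orientation: [-1.569, 0.001, 0.306]
force: [0.2, 0.0, -1.0]
grip_width: 0.0312
```

```bash
python3 - <<'E'
from h import *
go([.5381,.1668,.2612],.306)
im=imaging.grab_frame("scene");np.save("s2.npy",im);a=im[150:225,280:355]
p=imaging.camera_params("wrist");w=imaging.grab_frame("wrist");np.save("w7.npy",w);b=w[150:300,200:350]
f=lambda c:cv2.convertScaleAbs(cv2.resize(c,(400,400),interpolation=cv2.INTER_CUBIC),alpha=1.6)
save("pics/fin.png",np.hstack([f(a),f(b)]))
s=imaging.camera_params("scene");print("lower face exp scene",proj(s,[.5381,.1668,.1714]),"ring bottom",proj(s,[.538,.1668,.136]))
E
```

```text
t 20.65 at [0.5378 0.1667 0.2608] yaw 0.3058 tilt-to-go rotvec [-0.002 -0.    -0.001] shift mm now-axes [ 0.3 -0.4  0. ] F [ 0.2  0.  -1. ] w 0.0312 j [ 0.3   0.23 -0.08  1.25  0.    1.56]
lower face exp scene [314.21053913 182.32796271] ring bottom [313.41772726 191.58892708]
```

View pics/fin.png

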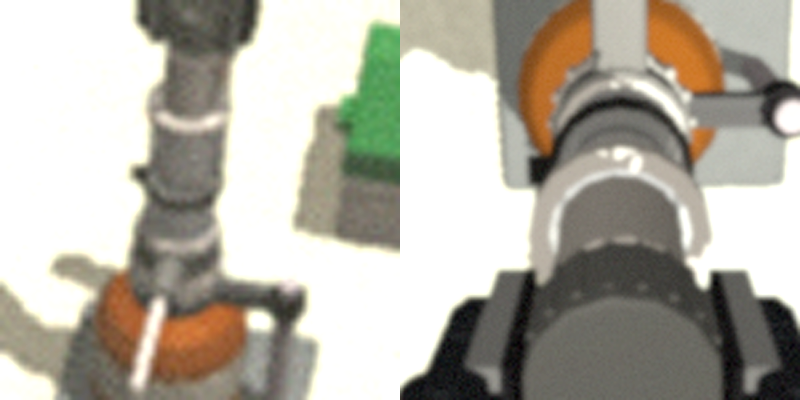

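The left crop shows the piston raised, with its dark seal just at the ring. The ring hasn't moved and the head is gripped. As a cross-check I'll measure the ring height again from the scene camera.

```bash
python3 - <<'E'
from h import *
s=imaging.camera_params("scene");o=-np.array(s["R"]).T@np.array(s["t"]);ax=np.array([.5378,.1667])
d=o[:2]-ax;d/=np.linalg.norm(d)
P=lambda r,z:proj(s,[*(ax+r*d),z])
for f in("scene","s2"):
    g=cv2.cvtColor(np.load(f+".npy"),cv2.COLOR_RGB2GRAY).astype(np.float32)
    z=np.arange(.150,.236,.002);xy=np.array([P(.020,q) for q in z],np.float32)
    q=np.mean([cv2.remap(g,xy[:,:1]+k,xy[:,1:],cv2.INTER_LINEAR)[:,0] for k in(-2,-1,0,1)],0)
    print(f,[f"{a*1e3:.0f}:{b:.0f}" for a,b in zip(z,q)])
print("z .222 r21.5 as r20-height:",P(.0215,.222),P(.02,.222))
E
```

```text
scene ['150:70', '152:73', '154:74', '156:75', '158:74', '160:71', '162:66', '164:59', '166:53', '168:48', '170:52', '172:61', '174:67', '176:73', '178:74', '180:75', '182:75', '184:75', '186:74', '188:73', '190:74', '192:74', '194:73', '196:74', '198:75', '200:74', '202:73', '204:74', '206:74', '208:73', '210:72', '212:72', '214:75', '216:79', '218:96', '220:111', '222:122', '224:124', '226:115', '228:99', '230:81', '232:68', '234:58']
s2 ['150:71', '152:72', '154:73', '156:73', '158:73', '160:70', '162:66', '164:59', '166:54', '168:49', '170:54', '172:63', '174:69', '176:75', '178:71', '180:68', '182:69', '184:70', '186:72', '188:74', '190:74', '192:75', '194:75', '196:75', '198:75', '200:76', '202:76', '204:75', '206:74', '208:75', '210:75', '212:74', '214:76', '216:80', '218:98', '220:114', '222:127', '224:128', '226:114', '228:97', '230:80', '232:75', '234:73']
z .222 r21.5 as r20-height: [314.80664356 173.6521459 ] [314.83736293 173.27699818]
```

Emit:
{"op": "play_rows", "data": {"commands": [[0.2,-0.5,0,0,0,0],[0,0,0,0,0,0],[0,0,0,0,0,0]]}}

```text
time: 21.05
ee_pos: [0.538, 0.1667, 0.2612]
orientation: [-1.569, 0.001, 0.306]
force: [0.5, -1.3, -2.0]
grip_width: 0.0313
```

```bash
python3 - <<'E'
from h import *
go([.5381,.1668,.2611],.306)
print(arm.close_job())
E
```

```text
t 21.05 at [0.538  0.1667 0.2612] yaw 0.3058 tilt-to-go rotvec [-0.002 -0.    -0.001] shift mm now-axes [0.1 0.1 0. ] F [ 0.5 -1.3 -2. ] w 0.0313 j [ 0.3   0.23 -0.08  1.25  0.    1.56]
the job is handed in; nothing more can be done
None
```

The drying tube is fitted on the vent spigot and released. I then raised the piston 35.4 mm to the marker and handed the job in at 21.05 s, still holding it.

- **Drying tube:** it stopped firmly at about 21 N, at the height predicted for the shoulder. After release, a close side view matched the fully home position to about 0.3 px. I didn't check it closely again after that.
- **Marker height:** that same close view put the ring's top edge at 35.4 mm above the barrel floor, give or take about 0.5 mm.
- **Scene camera cross-check:** it was coarser and didn't settle the height, giving 34.2 to 36.6 mm depending on the reference used. The seal's position hinted that the piston might be up to about 0.8 mm high, which is within that view's error of roughly 1 mm, so I kept 35.4 mm.
- **Piston grip:** the fingers closed to 31.3 mm on the head, not the stated 33 mm. The opening stayed steady through the lift, and the vertical force read 1 to 2.7 N, about the piston's weight.
- **Marker ring and bench:** the ring looks unmoved in the scene picture. I saw no contact with anything else, but I didn't check each item separately.

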